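# Open the garnish station: press the snap tab, push the cover off the pan

## Task

Open the garnish station on the counter: with the fingertips press the orange snap tab all the way in while the blue cover is still on its seat over the pan, then push the released cover along its guides until the pan of cherries is completely uncovered, and take the hand away. Do not grasp, lift or tip the cover; it must stay lying flat on its ledges. Leave the two small cups, the jar and the squeeze bottle standing where they are.

Things in the scene. Friction and masses are not known exactly. Their poses are not given: they have to be found in the camera images.
- station: Garnish station: fixed white housing on the counter, 160 (x) x 420 (y) mm. Origin: centre of its underside, z up. +y half: sunk pan under the cover; -y half: run-out deck, top 70 mm up. Ledges along both sides (|x| 47 to 66 mm, top 78 mm up) carry the cover; outside them guide lips, 88 mm high. End stops at |y| 200 to 210 mm: 83 mm high behind the seat (+y), 88 mm at -y. The cover slides to -y.
- pan_mouth (a point): Centre of the mouth of the sunk steel pan with red cherries, 78 mm above the counter, at x = 0, y = +102 mm of the station; axes as the station's. The opening is 94 (x) x 165 (y) mm, y from +20 to +185 mm of the station. At the start the cover hides it.
- tab (a joint): How far the orange snap tab is pressed in, m: 0 out (blocks the cover) to 0.013 fully in at its stop; starts at 0 to 0.002. It moves straight down, resists with about 5 N and stays where it is left. Out, its top is 16 mm above the deck; fully in, 3 mm above it, clear of the cover, whose underside slides 8 mm above the deck.
- tab_top (a point): Centre of the flat top of the orange snap tab, 36 (x) x 42 (y) mm, at x = 0, y = -16 mm of the station; 86 mm above the counter when out and 73 mm when fully in. The cover's front edge is 2 to 4 mm from the tab's +y side. z up.
- cover: Blue cover, loose, about 0.3 kg: plate 128 (x) x 190 (y) x 6 mm with a closed dome 96 (x) x 153 (y) mm, y from -60 to +93 mm, top 36 mm above the underside, white panel on it. Origin: centre of its underside. On its seat it is at station y about +103 mm, 78 mm up; pan fully uncovered past y = -75 mm; against the far stop at -105 mm. Slides with a few N, 2 mm side play.
- push_face (a point): Centre of the upright rear face of the cover's dome (96 mm wide, from 6 to 36 mm above the cover's underside), the face to push on, at the rear edge of the cover; the push goes in the cover's -y direction. Point at x = 0, y = +93 mm, 21 mm above the cover's underside.
- cup_brown: Small brown open cup, 64 mm across, 42 mm high, beside the station; origin at the centre of its underside. To be left alone.
- cup_white: Small white open cup, 68 mm across, 48 mm high, beside the station; origin at the centre of its underside. To be left alone.
- jar: Amber jar with black lid, 60 mm across, 75 mm high, beside the station; origin at the centre of its underside. To be left alone.
- bottle: Yellow squeeze bottle with red cap, 52 mm across, 150 mm high, beyond the station's -y end; origin at the centre of its underside. To be left alone.
Mind the look-alikes: they are no part of the job. Of the things that look like the cover, the smallest one is meant.

How it is judged:
On the way, in this order (a step that is already met when the one before it is completed fails the run):
1. the snap tab is pressed in while the cover is still on its seat (value of joint tab above 0.0105 m and y of cover in the frame of station above 0.092 m), for 0.1 s.
2. the cover is pushed along its guides clear of the pan (y of cover in the frame of station below -0.066 m and z of cover in the frame of station below 0.083 m), for 0.2 s.
At the end, for the whole second after the job is handed in: The cover lies flat (within 0.05 rad) and still on its ledges (underside within 4 mm of 78 mm above the counter), over the run-out deck, its origin past y = -66 mm of the station, the tab pressed in under it; cups, jar and bottle stand upright (y of cover in the frame of station between -0.115 and -0.066 m and x of cover in the frame of station between -0.008 and 0.008 m and z of cover in the frame of station between 0.074 and 0.082 m and angle between cover's own z axis and vertical below 0.05 rad and linear speed of cover below 0.02 m/s and value of joint tab above 0.0085 m and angle between each of cup_brown, cup_white, jar, bottle's own z axis and vertical below 0.1 rad); the robot touches nothing.
It fails at once if the cover is lifted more than 12 mm or tipped (z of cover in the frame of station above 0.09 m or angle between cover's own z axis and vertical above 0.2 rad).
It fails at once if the cup brown is moved more than 25 mm (distance of cup_brown from where it was at the start of the episode above 0.025 m).
It fails at once if the cup white is moved more than 25 mm (distance of cup_white from where it was at the start of the episode above 0.025 m).
It fails at once if the jar is moved more than 25 mm (distance of jar from where it was at the start of the episode above 0.025 m).
It fails at once if the bottle is moved more than 25 mm (distance of bottle from where it was at the start of the episode above 0.025 m).
It also fails if it takes over 48 s, if anything falls off the work surface, if the arm or the gripper's body presses on something with over 40 N, if the wrist force passes 120 N, or if a joint passes its speed limit or range.

## Robot

A 6-joint arm with a two-finger parallel gripper is mounted at the origin on the work surface. World frame = base frame: x ahead of the robot, y to its left, z up, the work surface at z = 0. Lengths are in m, angles in rad, forces in N, time in s.
With the tool pointing down it reaches from about 0.275 to 0.725 m from the base axis. Payload 15.9 kg.
Tool frame: the origin (TCP) lies between the finger pads; the fingertips stand env.tip_extent ahead of it and the grasp point (between the pads) lies 5 mm behind it (env.tip_extent is the distance from the TCP to the fingertips, in m); z points along the fingers, y is the line along which they close (so a half turn about z gives the same grasp; the last joint's range is limited). The gripper opens to 85 mm and grips with 20 to 120 N. Pads are 22 mm wide; open, the fingers measure 114 mm over their backs; the gripper's body (76 mm by 85 mm) begins 54 mm behind the grasp point. The pads swing forward as they close: fully open they stand 13 mm farther back than shut.
Start: joints at [-1.305, 0.213, -0.034, 1.323, 0, 1.571], TCP at [0.131, -0.482, 0.245] pointing down, gripper open.
Joint ranges: [-2.98, 2.98], [-0.74, 1.72], [-1.14, 1.35], [-2.1, 2.04], [-1.57, 1.44], [-3.14, 3.14]. Speed limits (rad/s): [1.89, 1.89, 2.39, 2.57, 3.14, 3.14].

## Interface

Orientations are given as a 3x3 rotation matrix whose columns are the frame's x, y, z axes.
In Python, from rig import env gives the robot as it stands. Calls block until the motion is done:
- env.move_pose(position, orientation): joint-space move of the TCP to a pose.
- env.move_l(position, max_speed=0.15, ori=None): straight line of the TCP; ori=None keeps the orientation; max_speed is the mean speed in m/s.
- env.goto_joints(angles): joint-space move.
- env.let_go() and env.clamp(force=None): open the fingers fully, or close them until they stop; force is the grip in N (None keeps the last).
- env.wait(seconds).
- env.solve_ik(position, orientation): joint angles nearest the present ones, or None.
- env.read_state(): the state.
- env.capture(name): name is "scene" or "side" or "wrist"; returns a dict with "image" (384x512x3 uint8, red, green, blue), "fx", "fy", "cx", "cy" (pixels), "R" (3x3) and "t" (3): a world point X has camera coordinates R X + t. Camera axes: x right, y down, z forward; pixel columns grow to the right and rows downward; lengths in m; the calibration is good to about 2 mm. A picture is of the moment at which its call begins. There is no depth.
A pose or a line that the arm cannot do raises env.PlanningError and nothing moves.
- env.hand_in(): hands the job in; it is judged then, once.
The state is a dict: "clock": time; "q": joint angles; "qd": joint speeds; "effort": joint torques, N m; "tool_pos": TCP position; "tool_rot": TCP orientation; "wrist_force": force on the tool from outside, world axes, zero at the start; "ft_torque": the same for the moment, N m; "opening": finger opening in m; "grip_force": force on a finger pad.
Only numpy, scipy, OpenCV 4.12 (cv2) and the standard library are available. Lean on these libraries where they do the work, as an engineer would, in place of code of your own. Each camera call takes 0.05 s, during which the arm holds its last target. There are 200 camera calls.

## Working session

There is one attempt and no reset: what is moved stays moved. The work goes in short steps, each a Python script; the robot and the scene stay as the last script left them, time stands still between calls to the robot, and variables do not carry over. Pictures are saved under pics/ and viewed, at most 10 in all, crops included, and the job is handed in when it is done.

```bash
mkdir -p pics; python3 - <<'E'
from rig import env
import cv2,numpy as np,pickle
d={}
for n in("scene","side"):
    c=env.capture(n);d[n]=c;cv2.imwrite(f"pics/{n}0.png",cv2.resize(c["image"][:,:,::-1],(800,600),interpolation=cv2.INTER_CUBIC))
    print(n,c["fx"],c["cx"],c["cy"],(-c["R"].T@c["t"]).round(3),c["R"].round(3).tolist())
pickle.dump(d,open("c0.pkl","wb"));print(env.tip_extent,env.read_state()["clock"],env.read_state()["tool_rot"])
E
```

```text
scene 458.1589649120529 258.43199960163406 184.99356524310866 [1.051 0.444 0.829] [[-0.71, 0.704, 0.012], [0.507, 0.523, -0.685], [-0.489, -0.48, -0.728]]
side 397.2388955651001 248.91538237177545 198.59896165646995 [0.499 0.796 0.636] [[-0.997, -0.073, 0.013], [-0.052, 0.547, -0.835], [0.054, -0.834, -0.549]]
0.014 0.1 [[ 9.64880435e-01  2.62689326e-01 -2.51719028e-04]
 [ 2.62689447e-01 -9.64879993e-01  9.23599235e-04]
 [-2.58993704e-07 -9.57286764e-04 -9.99999542e-01]]
```

View pics/scene0.png

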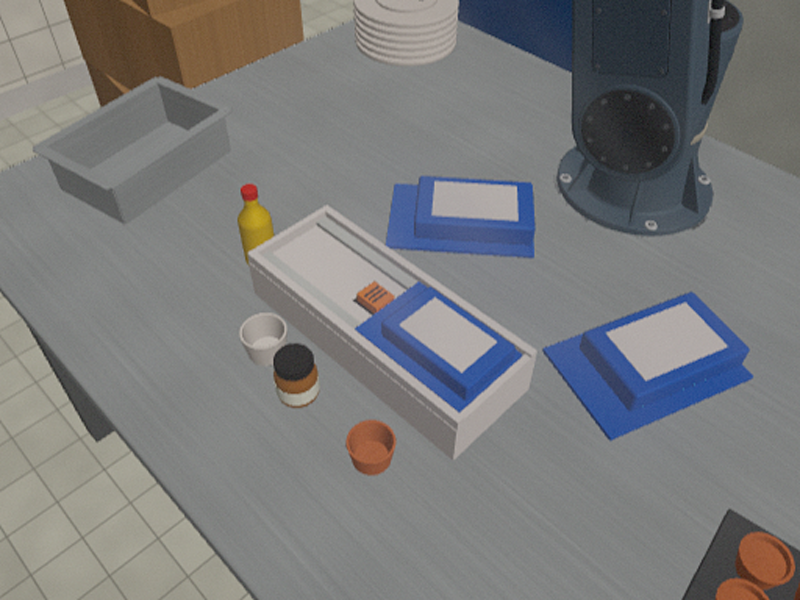

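View pics/side0.png

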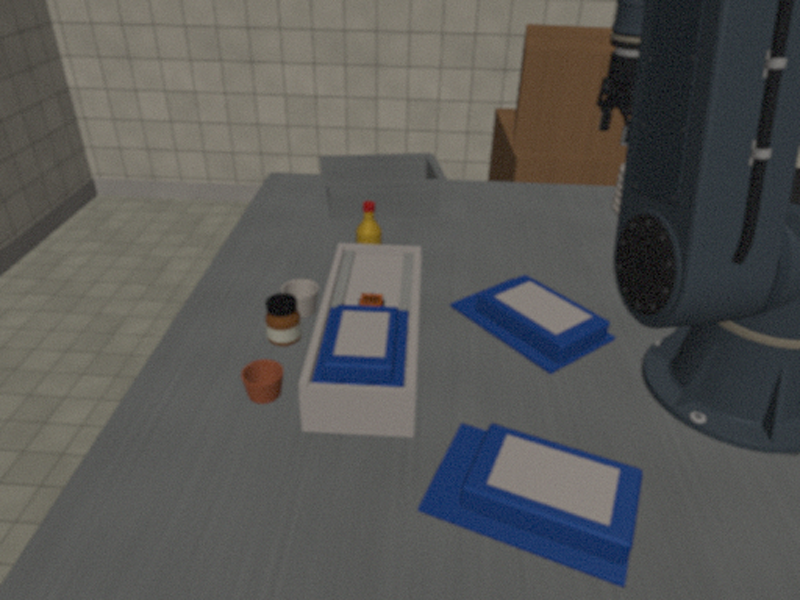

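The scene image shows three blue covers, at (450,340), (460,215) and (650,360). The one at (450,340) fits: it is the smallest, and it sits on the white station behind the orange tab at (376,297). The other two lie loose on the counter. I'll confirm with an enlarged crop.

```bash
python3 - <<'E'
import cv2,pickle
im=pickle.load(open("c0.pkl","rb"))["scene"]["image"][125:300,150:350,::-1]
cv2.imwrite("pics/crop.png",cv2.resize(im,None,fx=3.4,fy=3.4,interpolation=cv2.INTER_CUBIC))
im=pickle.load(open("c0.pkl","rb"))["side"]["image"][150:280,180:300,::-1]
cv2.imwrite("pics/crop2.png",cv2.resize(im,None,fx=4.5,fy=4.5,interpolation=cv2.INTER_CUBIC))
E
```

```text
(no output)
```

View pics/crop.png

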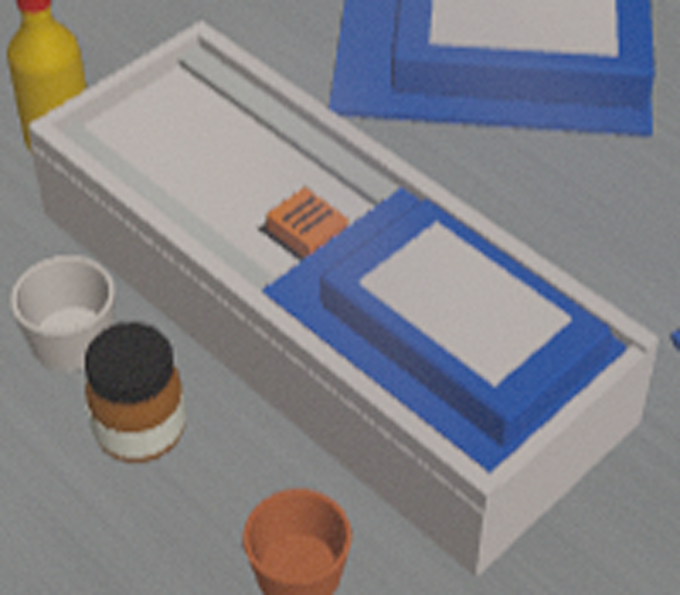

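View pics/crop2.png

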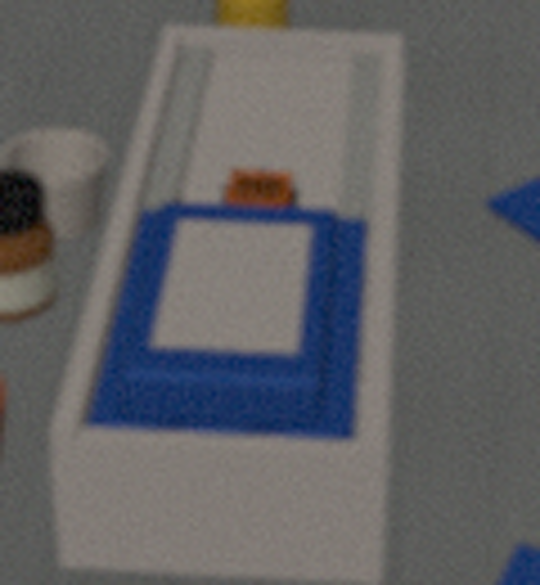

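The crops confirm it: the cover at scene (450,340) sits in the guides over the pan, with the tab directly at its front edge. Next I fit the station pose to its corners in both views.

```bash
cat > fit.py <<'E'
import pickle,numpy as np
from scipy.optimize import least_squares
d=pickle.load(open("c0.pkl","rb"))
def proj(c,X):
    p=X@c["R"].T+c["t"]; return p[:,:2]/p[:,2:]*[c["fx"],c["fy"]]+[c["cx"],c["cy"]]
S=[((-80,-210,88),(203,22)),((80,-210,88),(32,126)),((80,210,88),(487,497)),((80,210,0),(478,573)),((-80,210,88),(657,345)),((0,-16,86),(306,216))]
D=[((80,-210,88),(165,27)),((-80,-210,88),(403,35)),((80,210,88),(55,432)),((-80,210,88),(388,430)),((80,210,0),(62,567)),((-80,210,0),(382,578)),((0,-16,86),(261,188))]
def W(p,P):
    c,s=np.cos(p[2]),np.sin(p[2]); return P@np.array([[c,s,0],[-s,c,0],[0,0,1]])+[p[0],p[1],0]
A=[(d["scene"],np.array([a for a,_ in S])/1e3,np.array([b for _,b in S])/3.4+[150,125]),
   (d["side"],np.array([a for a,_ in D])/1e3,np.array([b for _,b in D])/4.5+[180,150])]
f=lambda p:np.concatenate([(proj(c,W(p,P))-u).ravel() for c,P,u in A])
r=least_squares(f,[.5,.1,0],loss="soft_l1")
print(r.x,f(r.x).reshape(-1,2).round(1).tolist())
E
python3 fit.py
```

```text
[ 0.58514185 -0.05293884  0.0143899 ] [[-0.2, -1.5], [-1.7, -0.8], [-0.1, -0.9], [-0.3, 0.6], [1.2, -3.1], [0.5, -1.2], [-0.4, -0.5], [0.0, -0.2], [-1.3, 0.1], [0.2, 4.3], [-0.3, 0.4], [0.0, 1.7], [-0.6, -0.1]]
```

The fit is good. I'll go above the tab with the fingers closed and tool y along station x, then check with a close look.

```bash
cat > h.py <<'E'
import numpy as np,cv2
from rig import env
P=np.array([0.5851,-0.0529]);a=0.0144
ex=np.array([np.cos(a),np.sin(a),0]);ey=np.array([-np.sin(a),np.cos(a),0]);dn=np.array([0,0,-1.])
def rot(s): return np.column_stack([np.cross(s*ex,dn),s*ex,dn])
def pt(x,y,tip): return np.r_[P,0]+x*ex+y*ey+[0,0,tip+env.tip_extent]
def loc(p): d=np.array(p)-np.r_[P,0]; return np.round([d@ex,d@ey,p[2]-env.tip_extent],4)
def st():
    s=env.read_state(); print(round(s["clock"],2),loc(s["tool_pos"]),np.round(s["wrist_force"],1),round(s["opening"],4)); return s
E
python3 - <<'E'
from h import *
env.clamp(20)
q0=np.array(env.read_state()["q"])
best=None
for s in(1,-1):
    q=env.solve_ik(pt(0,-.02,.2),rot(s)); q2=env.solve_ik(pt(0,.22,.12),rot(s))
    print(s,None if q is None else np.round(q,2),None if q2 is None else np.round(q2,2))
    if q is not None and q2 is not None:
        c=np.abs(np.array(q)-q0).max()
        if best is None or c<best[0]: best=(c,s)
s=best[1];print(s);open("s.txt","w").write(str(s))
env.move_pose(pt(0,-.02,.2),rot(s));env.move_l(pt(0,-.02,.115));st()
for n in("wrist","scene"):
    c=env.capture(n);cv2.imwrite(f"pics/{n}1.png",cv2.resize(c["image"][:,:,::-1],(800,600)) if n=="wrist" else cv2.resize(c["image"][100:300,130:370,::-1],None,fx=3,fy=3,interpolation=cv2.INTER_CUBIC))
E
```

```text
1 [-0.12  0.41  0.15  1.32  0.    1.43] [0.28 0.47 0.05 1.15 0.   1.84]
-1 [-0.12  0.41  0.15  1.32  0.   -1.71] [ 0.28  0.47  0.05  1.15  0.   -1.31]
1
3.77 [ 0.0004 -0.0203  0.1159] [ 0.3  0.3 -0.1] 0.0004
```

View pics/wrist1.png

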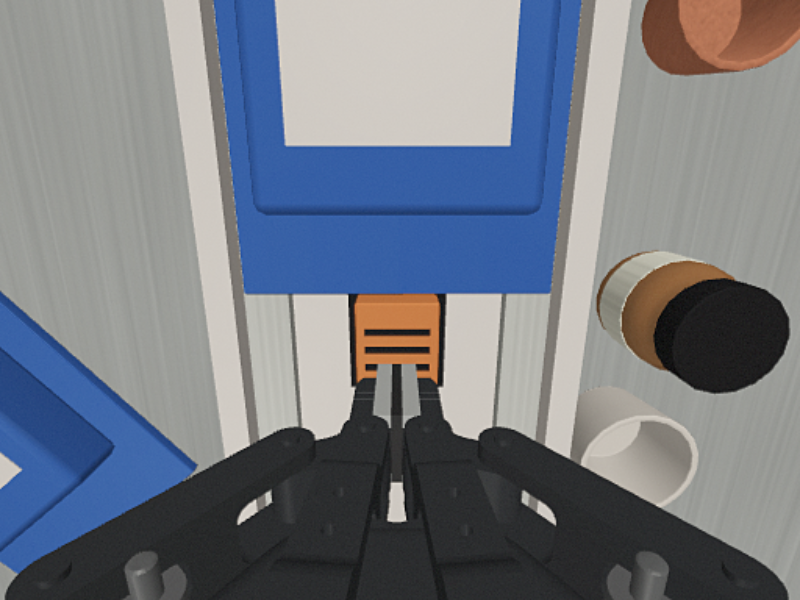

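View pics/scene1.png

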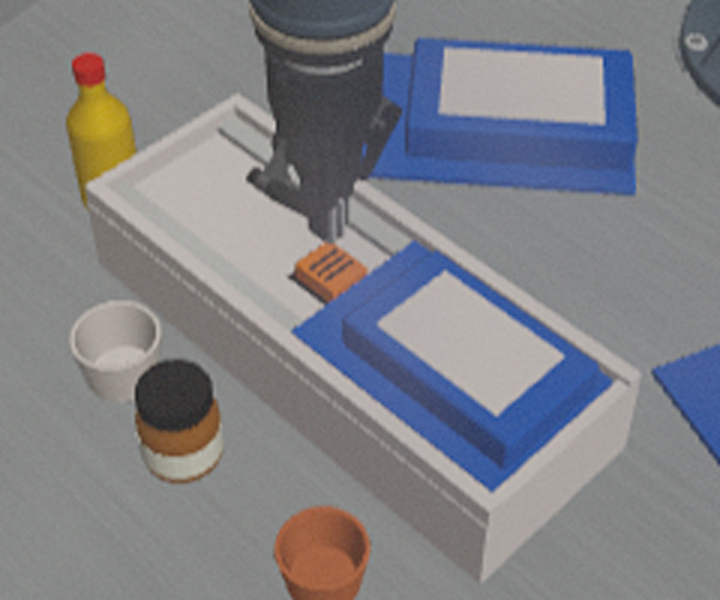

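The wrist view shows the fingers centred on the tab (columns 355–440, cover edge at row 294), and the hand is clear of the neighbours. I'll check the y offset by projection, then press with a force guard.

```bash
python3 - <<'E'
from h import *
c=env.capture("wrist")
for l in [(0,.008,.084),(-.018,.005,.086),(.018,.005,.086)]:
    X=pt(l[0],l[1],l[2])-[0,0,env.tip_extent];p=c["R"]@X+c["t"];print(np.round((p[:2]/p[2]*[c["fx"],c["fy"]]+[c["cx"],c["cy"]])*1.5625))
for z in (.09,.082,.078,.075,.0735,.0725,.0715,.0705,.0695):
    env.move_l(pt(0,-.02,z),max_speed=.04); s=st()
    if s["wrist_force"][2]>18: break
env.wait(.2);st()
env.move_l(pt(0,-.02,.13));st()
c=env.capture("wrist");cv2.imwrite("pics/w2.png",cv2.resize(c["image"][:,:,::-1],(640,480)))
E
```

```text
[396. 288.]
[352. 297.]
[439. 297.]
4.7 [ 0.0001 -0.02    0.0901] [0.9 0.2 0.3] -0.0
5.05 [-0.0003 -0.0199  0.0817] [0.1 0.2 0.3] 0.0001
5.3 [-0.0002 -0.02    0.0777] [ 0.6 -0.7  0.8] 0.0
5.55 [-0.0001 -0.02    0.0748] [-0.  -0.   0.1] -0.0002
5.8 [-0.0001 -0.02    0.0734] [-0.  -0.1 -0.5] 0.0002
6.05 [-0.    -0.02   0.073] [-3.5 -1.   8.8] -0.0004
6.3 [ 0.0001 -0.02    0.0728] [-8.7  1.3 21.9] -0.0002
6.5 [ 0.0001 -0.02    0.0728] [-8.5  0.8 22.6] -0.0001
7.04 [-0.0002 -0.02    0.1292] [-1.3 -0.1 -0.1] -0.0001
```

View pics/w2.png

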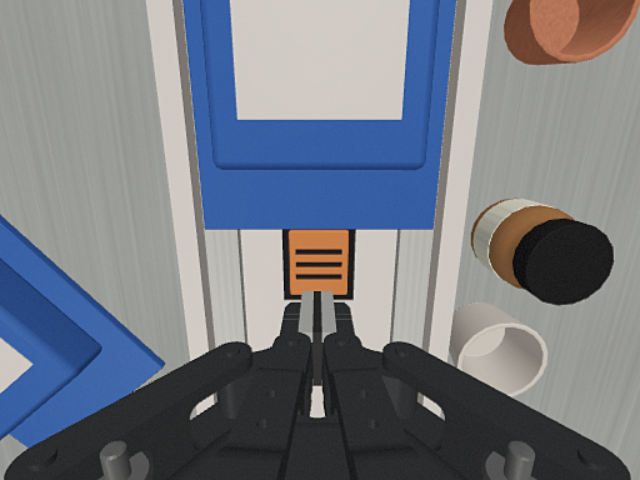

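```bash
python3 - <<'E'
from h import *
c=env.capture("wrist")
for z in(.073,.086):
  for l in [(-.018,.005),(.018,.005),(-.018,-.03),(.018,-.03)]:
    X=pt(l[0],l[1],z)-[0,0,env.tip_extent];p=c["R"]@X+c["t"];print(z,np.round((p[:2]/p[2]*[c["fx"],c["fy"]]+[c["cx"],c["cy"]])*1.25,1))
E
python3 - <<'E'
import cv2
im=cv2.imread("pics/w2.png")
cv2.imwrite("pics/w2c.png",cv2.resize(im[210:310,260:380],None,fx=5,fy=5,interpolation=cv2.INTER_CUBIC))
E
```

```text
0.073 [288.5 225.9]
0.073 [349.8 226. ]
0.073 [289.9 281. ]
0.073 [348.2 281.1]
0.086 [286.6 231.6]
0.086 [351.9 231.7]
0.086 [288.2 289.9]
0.086 [350.1 289.9]
```

View pics/w2c.png

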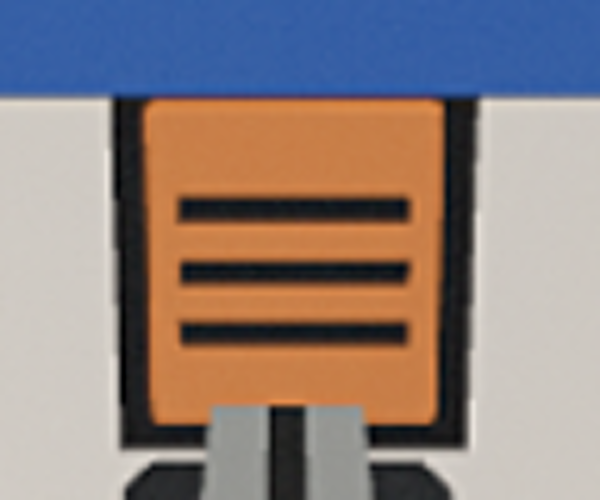

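In the crop the tab's rear edge measures 60.4 px wide. A fully pressed tab projects to 61.3 px and an un-pressed one to 65.3 px, so it is in. Next is the push on the dome's rear face.

```bash
python3 - <<'E'
from h import *
env.move_l(pt(0,-.02,.16));env.move_l(pt(0,.228,.16),max_speed=.2);env.move_l(pt(0,.228,.093),max_speed=.08);st()
for y in(.215,.205,.19,.15,.1,.05,.025,.014):
    env.move_l(pt(0,y,.093),max_speed=.06); s=st()
    if np.linalg.norm(s["wrist_force"])>25: print("STOP");break
c=env.capture("scene");cv2.imwrite("pics/s3.png",cv2.resize(c["image"][100:300,130:370,::-1],None,fx=3,fy=3,interpolation=cv2.INTER_CUBIC))
E
```

```text
9.87 [0.0003 0.2281 0.0935] [-0.3  0.1  0.2] 0.0004
10.23 [1.000e-04 2.145e-01 9.320e-02] [-0.6 -0.5  0.2] 0.0004
10.55 [0.     0.2046 0.093 ] [ 0.5 -0.7  0. ] -0.0002
10.95 [-0.      0.1895  0.093 ] [ 0.  -0.1  0.9] -0.0004
11.77 [0.     0.1499 0.093 ] [-0.8  0.2  0.3] -0.0001
12.75 [0.     0.1001 0.093 ] [0.8 0.5 0.6] -0.0002
13.73 [0.     0.0501 0.093 ] [0.4 0.2 0.1] 0.0
14.3 [-0.      0.0246  0.093 ] [-0.8 -0.   1.1] -0.0001
14.63 [0.     0.0136 0.093 ] [ 0.1 -0.7  0.2] 0.0001
```

View pics/s3.png

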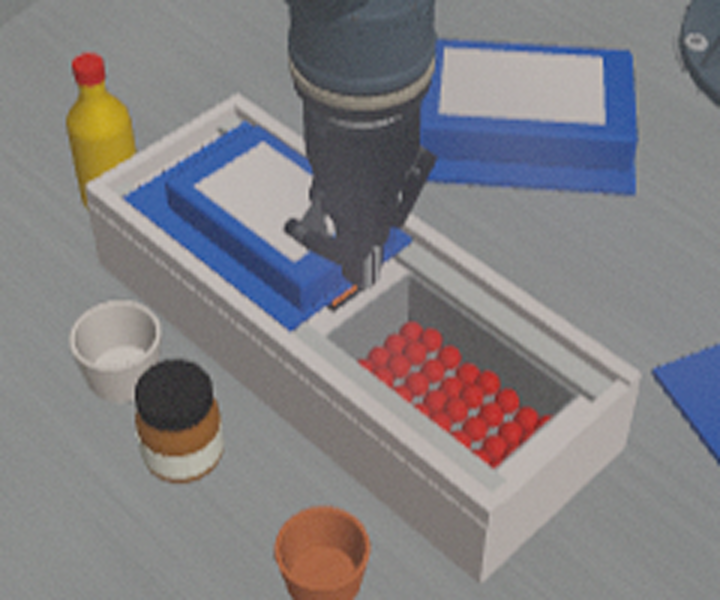

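The cover has slid to the far end and the pan of cherries is fully open. The cover's rear corner is at crop (290,328). I'll withdraw the hand and check the final position.

```bash
python3 - <<'E'
from h import *
env.move_l(pt(0,.04,.093),max_speed=.08);env.move_l(pt(0,.06,.25),max_speed=.15);env.wait(.3);st()
c=env.capture("scene")
for y in(-.105,-.095,-.085,-.075,-.066):
    X=pt(.064,y+.095,.084)-[0,0,env.tip_extent];p=c["R"]@X+c["t"];print(y,np.round(((p[:2]/p[2]*[c["fx"],c["fy"]]+[c["cx"],c["cy"]])-[130,100])*3))
cv2.imwrite("pics/s4.png",cv2.resize(c["image"][100:300,130:370,::-1],None,fx=3,fy=3,interpolation=cv2.INTER_CUBIC))
E
```

```text
16.67 [-1.000e-04  6.000e-02  2.497e-01] [0.4 0.1 0.7] -0.0002
-0.105 [273. 314.]
-0.095 [283. 322.]
-0.085 [292. 330.]
-0.075 [302. 337.]
-0.066 [311. 344.]
```

View pics/s4.png

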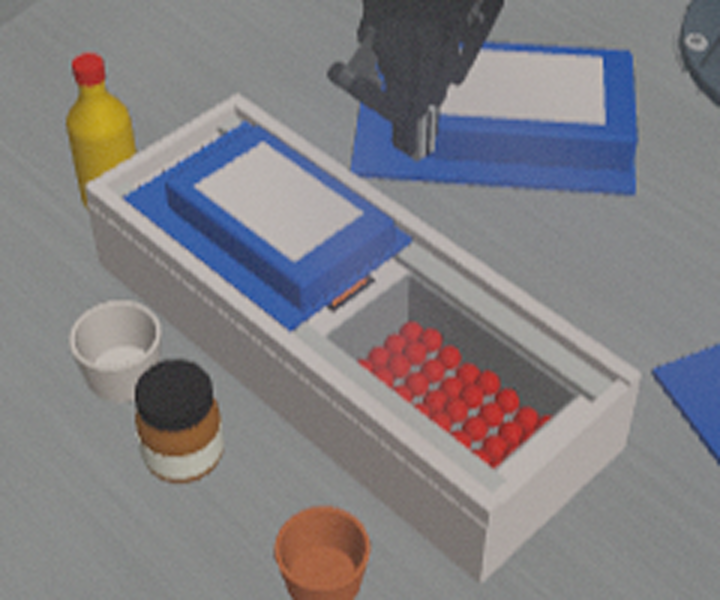

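The cover lies flat at about y = -87 mm, with its corner at (290,328). The tab is under it, the hand is clear and the neighbours haven't moved.

```bash
python3 -c "
from rig import env
print(env.hand_in())"
```

```text
the job is handed in; nothing more can be done
None
```

I pressed the tab fully in and pushed the cover to about y = -87 mm, leaving the pan of cherries completely uncovered, the hand clear and the cups, jar and bottle in place; the job is handed in, and no verdict was returned.

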